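# Hold the side of a new book box square while its glue takes

### The arm

A 6-joint arm with a two-finger parallel gripper is mounted at the origin on the work surface. World frame = base frame: x ahead of the robot, y to its left, z up, the work surface at z = 0. Lengths are in m, angles in rad, forces in N, time in s.
With the tool pointing down it reaches from about 0.25 to 0.775 m from the base axis. Payload 4 kg.
Tool frame: the origin (TCP) lies at the very end of the fingers, on their centre line; the grasp point (between the pads) lies 19 mm behind it; z points along the fingers, y is the line along which they close (so a half turn about z gives the same grasp; the last joint's range is limited). The gripper opens to 94 mm and grips with 3 to 60 N. Pads are 16 mm wide; open, the fingers measure 119 mm over their backs; the gripper's body (75 mm by 177 mm) begins 78 mm behind the grasp point.
Start: joints at [1.146, 0.087, 1.371, -0, 1.684, -0.103], TCP at [0.174, 0.522, 0.206] pointing down, gripper open.
Joint ranges: [-3.1, 3.1], [-0.76, 2.03], [0.27, 2.55], [-1.08, 4.22], [0.17, 2.65], [-2.57, 2.57]. Speed limits (rad/s): [2.79, 2.79, 3.14, 3.14, 3.14, 3.14].

### API

Orientations are given as [roll, pitch, yaw] about the fixed x, y, z axes, in that order (R = Rz(yaw) Ry(pitch) Rx(roll)).
In Python, from bench import robot, vision gives the robot as it stands.
- The arm moves only by the shell command python3 -m crank 'ROWS'. ROWS is JSON, a list of rows, each a list of 3 entries, a list of its own where there are three numbers: the closure, from 0 (fully open) to 1 (shut), then the shift along the tool's x, y, z in m, then the turn, a rotation vector about the tool's x, y, z in degrees. A call has 1 to 8 rows; each row shifts and turns the commanded pose from where the row before left it, along the tool's axes as they then stand; what a row does not reach is not made up. A row lasts 1/10 s, in which the tool goes at most 50 mm and 8.59 degrees, less where a joint would pass 70% of its speed; a pose out of reach is approached as far as the arm can. A call with a gripper value outside its range is refused whole. The fingers move at their own pace and stop on an object; the grip force is fixed at half the most. Time passes only in rows, so rows that do not move let the fingers close. It gives the time, the measured TCP pose, the force, the opening and the grip force at its end, in the units of the state.
- robot.get_obs(): the state, without advancing time (a new reading comes with each control period).
- vision.snapshot(name): name is "side" or "top" or "wrist"; returns a dict with "color" (400x640x3 uint8, red, green, blue), "z_map" (400x640 float32, m along the optical axis (not along the pixel's ray), 0 where there is no reading), "fx", "fy", "cx", "cy" (pixels), "dist" ([k1, k2, p1, p2, k3] as OpenCV has them; the pictures are not rectified), "R" (3x3) and "t" (3): a world point X has camera coordinates R X + t. Camera axes: x right, y down, z forward; pixel columns grow to the right and rows downward; lengths in m; the calibration is good to about 2 mm. A picture is of the moment at which its call begins.
- robot.close_job(): hands the job in; it is judged then, once.
The state is a dict: "time": time; "joint_positions": joint angles; "qvel": joint speeds; "joint_torque": joint torques, N m; "tool_pos": TCP position; "ee_rot": TCP orientation; "wrist_force": force on the tool from outside, world axes, zero at the start; "wrist_torque": the same for the moment, N m; "width": finger opening in m; "finger_force": force on a finger pad.
Only numpy, scipy, OpenCV 4.12 (cv2) and the standard library are available. Lean on these libraries where they do the work, as an engineer would, in place of code of your own. Each camera call takes 0.05 s, during which the arm holds its last target. There are 200 camera calls.

### The job

The freshly glued side of the plywood book box leans inwards. First drop the spoiled strip that lies on the box's base into the cardboard waste carton; then pick up the try square by its wooden stock, stand it on the base near the middle of the side, blade towards the side, and press it down and firmly into the corner until the stock lies flat on the base and the whole blade edge bears on the side, so that the side stands upright. Finish while still holding the square pressed there, without forcing the side outwards past upright at any time and without disturbing the other things on the table.

Things in the scene. Friction and masses are not known exactly. Their poses are not given: they have to be found in the camera images.
- base_panel: Base of the book box: birch plywood 300 (x) x 240 (y) x 12 mm, fixed on a brown building board (380 x 310 x 12 mm) between pine battens that stand 2 mm higher than it along its edges at x = +-163 and y = -134 mm. Origin: centre of its underside, 12 mm above the table; its top is at +12 mm. z up; +y points horizontally to the leaning side. Never moves.
- side (a joint): Lean of the box's side, rad: 0 = upright, square to the base; positive = leaning inwards over the base (starts at 0.07 to 0.12); negative = forced outwards. It pivots about its inner lower edge, along the base's x axis through point corner. The taped joint is springy: 2 to 3 N outwards at the top bring it upright; it leans in again when let go.
- side_panel: The side: birch plywood 300 (along x) x 12 thick x 110 mm high, standing on the +y edge of the base. Origin: middle of its inner lower edge (same place as point corner); z up along its inner face, y outwards through its thickness. The square bears on the inner face (-y), between the two short linen tapes near its ends (over 90 mm from the middle).
- corner (a point): Middle of the inside corner: where the side's inner lower edge meets the base's top. Axes as the base panel's: y outwards into the side, z up.
- try_square: Try square standing on its stock. Stock: dark red wood, brass tips, 150 (y) x 22 (x) x 34 mm (z). Steel blade 25 (y) x 3 mm (x) rises from the stock's +y end to 165 mm above the underside, outer edge flush with that end. Origin: centre of the stock's underside; z up. 0.3 to 0.45 kg, centre of mass about 16 mm towards the blade. Grip across the 22 mm at y = -60 to 0 mm, clear of the blade.
- square_heel (a point): The square's outer corner: bottom edge of its blade end, y = +75 mm on the underside. It must come to the inside corner of the box. Axes as the square's.
- spoiled_strip: Spoiled strip of dark-stained plywood with a split and a broken corner, lying flat on the base panel: 100 (x) x 45 (y) x 12 mm (z), 60 g. Origin: centre of its underside; it lies 75 mm or more (centre) in from the corner. Grip it across its 45 mm width.
- carton: Open cardboard waste carton, 250 (x) x 180 (y) x 100 mm high, walls and floor 5 mm, with a few flat scraps inside and flaps hanging down outside. Fixed. Origin: centre of its underside, on the table.
- weight_a: Bystander: round dark steel binder's weight, 42 mm wide, 56 mm high, standing on the base panel near its +x, -y corner. Origin: centre of its underside.
- weight_b: Bystander: round dark steel binder's weight, 42 mm wide, 56 mm high, standing on the base panel near its -x, -y corner. Origin: centre of its underside.
- glue_jar: Bystander: white glue jar with yellow lid, 72 mm wide, 80 mm high. Origin: centre of its underside.
- small_volume: Bystander: small dark volume lying flat, 130 x 180 x 32 mm. Origin: centre of its underside.

How it is judged:
By the outcome, as a careful person would: the job done as asked, in the order asked, and still so for the second after the job is handed in, while the arm keeps its last pose, push and grip.
It also fails if it takes over 69 s, if anything falls off the work surface, if the arm or the gripper's body presses on something with over 40 N, if the wrist force passes 120 N, or if a joint passes its speed limit or range.

## Working session

There is one attempt and no reset: what is moved stays moved. The work goes in short steps, Python scripts to look and compute and a shell command to move; the robot and the scene stay as the last step left them, time stands still between calls to the robot, and variables do not carry over. Pictures are saved under pics/ and viewed, at most 10 in all, crops included, and the job is handed in when it is done.

```bash
mkdir -p pics; ls; cat > h.py <<'E'
import numpy as np, cv2
from bench import robot, vision
from scipy.spatial.transform import Rotation as Ro
def snap(n,save=None):
    s=vision.snapshot(n)
    if save: cv2.imwrite('pics/'+save,s['color'][:,:,::-1])
    s['K']=np.array([[s['fx'],0,s['cx']],[0,s['fy'],s['cy']],[0,0,1]]);s['R']=np.array(s['R']);s['t']=np.array(s['t']);s['dist']=np.array(s['dist'],float)
    return s
def ray(s,px,z):
    p=cv2.undistortPoints(np.array(px,float).reshape(-1,1,2),s['K'],s['dist'])[:,0]
    d=np.c_[p,np.ones(len(p))]@s['R']; c=-s['R'].T@s['t']
    return c+d*((z-c[2])/d[:,2])[:,None]
def cloud(s):
    v,u=np.mgrid[0:400,0:640]
    p=cv2.undistortPoints(np.stack([u,v],-1).reshape(-1,1,2).astype(float),s['K'],s['dist'])[:,0]
    P=np.c_[p,np.ones(len(p))]*s['z_map'].reshape(-1,1)
    P=(P-s['t'])@s['R']; P[s['z_map'].ravel()==0]=np.nan
    return P.reshape(400,640,3)
E
python3 - <<'E'
from h import *
for n in('top','side'):
    s=snap(n,n+'0.png'); print(n,-s['R'].T@s['t'],s['R'].round(2).tolist())
o=robot.get_obs();print(o['time'],o['tool_pos'],o['ee_rot'],o['width'])
E
```

```text
pics
top [ 0.50962598 -0.05228081  1.1564827 ] [[-0.01, -1.0, 0.02], [-1.0, 0.0, -0.08], [0.08, -0.02, -1.0]]
side [ 0.18795385 -0.93833336  0.68384508] [[0.92, -0.39, 0.02], [-0.19, -0.51, -0.84], [0.34, 0.77, -0.54]]
0.1 [0.17376247 0.52133252 0.20445934] [-3.13968736e+00 -1.80540177e-04  2.81981118e+00] 0.09368949306188226
```

View pics/top0.png

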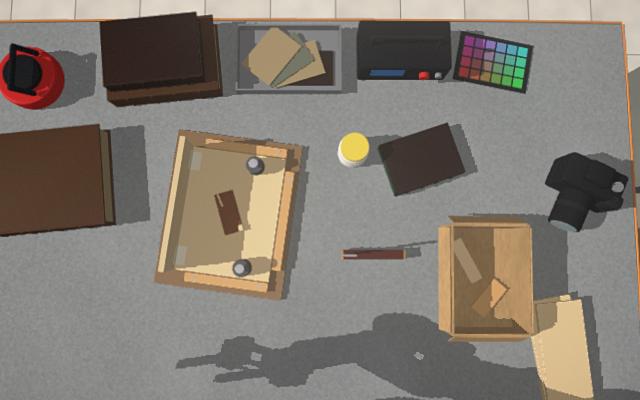

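View pics/side0.png

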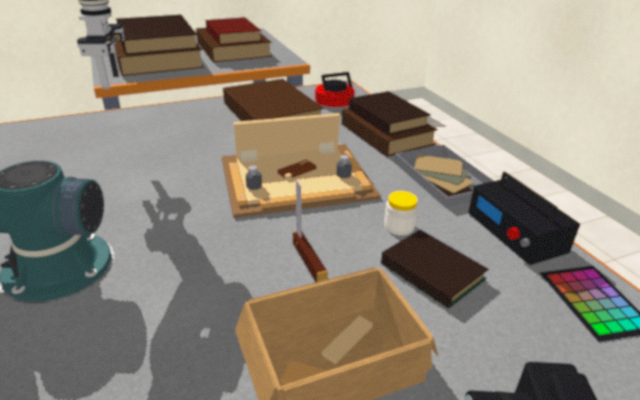

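The top view shows the base with the side at the left (column ~170), the strip at (229,212), the weights at (255,165) and (242,268), the square's stock spanning (343–405,254) with its blade at the left end, and the carton at (488,278). The side view agrees: the blade is at the far end (+y) of the stock.

```bash
python3 - <<'E'
from h import *
s=snap('top');print(s['fx'],s['cx'],s['cy'])
C=cloud(s);hsv=cv2.cvtColor(s['color'],cv2.COLOR_RGB2HSV);Z=C[...,2]
def rect(box,cond,z,name):
    m=np.zeros((400,640),np.uint8);u0,v0,u1,v1=box
    m[v0:v1,u0:u1]=(cond[v0:v1,u0:u1]*255)
    n,l,st,_=cv2.connectedComponentsWithStats(m);k=1+st[1:,4].argmax()
    v,u=np.where(l==k);P=ray(s,np.c_[u,v],z)
    r=cv2.minAreaRect((P[:,:2]*1000).astype(np.float32))
    print(name,st[k],'rect mm',r,'z med',np.nanmedian(Z[v,u]))
    return r
g=cv2.cvtColor(s['color'],cv2.COLOR_RGB2GRAY)
rect((205,180,250,245),g<95,.036,'strip')
sat=(hsv[...,1]>90)&((hsv[...,0]<15)|(hsv[...,0]>170))
rect((335,240,415,268),sat,.034,'square')
b=(hsv[...,0]<30)&(hsv[...,1]>60)
rect((430,205,545,350),(Z>.08)&(Z<.12),.1,'carton')
for n,bx in(('wa',(240,150,270,180)),('wb',(228,255,256,282))): rect(bx,(Z>.065)&(Z<.095),.08,n)
rect((150,120,195,295),(Z>.115)&(Z<.16),.13,'side top')
m=(Z>.1)&(Z<.17)&(np.mgrid[0:400,0:640][1]<200)
# base top: corners of plane .024
for p in[(182,151),(283,281),(229,212),(343,254),(405,254)]: print(p,ray(s,[p],.024)[0].round(3),C[p[1],p[0]].round(3))
big=cv2.resize(s['color'][120:310,140:430],None,fx=2.7,fy=2.7,interpolation=cv2.INTER_CUBIC)
cv2.imwrite('pics/topcrop.png',big[:,:,::-1])
E
```

```text
470.4864365730675 325.9450127191354 208.14421007070413
strip [215 190  26  45 719] rect mm ((593.5910034179688, 161.95106506347656), (99.187255859375, 45.00739288330078), 15.903719902038574) z med 0.03615945918450102
square [344 250  60   9 384] rect mm ((491.8955993652344, -183.59954833984375), (140.92098999023438, 18.995405197143555), 89.64837646484375) z med 0.03473828397820225
carton [ 443  220   91  120 2942] rect mm ((435.570068359375, -432.29962158203125), (203.7669677734375, 266.3372802734375), 89.18718719482422) z med 0.09807771828532214
wa [249 159  10   9  70] rect mm ((703.3756713867188, 96.88256072998047), (20.808231353759766, 18.707794189453125), 89.81810760498047) z med 0.07991141209541562
wb [235 264  10  10  76] rect mm ((461.4093017578125, 126.81752014160156), (20.461097717285156, 20.296140670776367), 89.75106811523438) z med 0.08013592726998088
side top [ 158  136   29  136 1036] rect mm ((606.9408569335938, 266.8536376953125), (17.756202697753906, 299.7633056640625), 81.89646911621094) z med 0.13329739038374025
(182, 151) [0.744 0.279 0.024] [0.721 0.248 0.132]
(283, 281) [0.429 0.032 0.024] [0.427 0.034 0.001]
(229, 212) [0.594 0.163 0.024] [0.593 0.16  0.037]
(343, 254) [ 0.492 -0.111  0.024] [ 0.493 -0.109  0.061]
(405, 254) [ 0.491 -0.261  0.024] [ 0.491 -0.265  0.001]
```

View pics/topcrop.png

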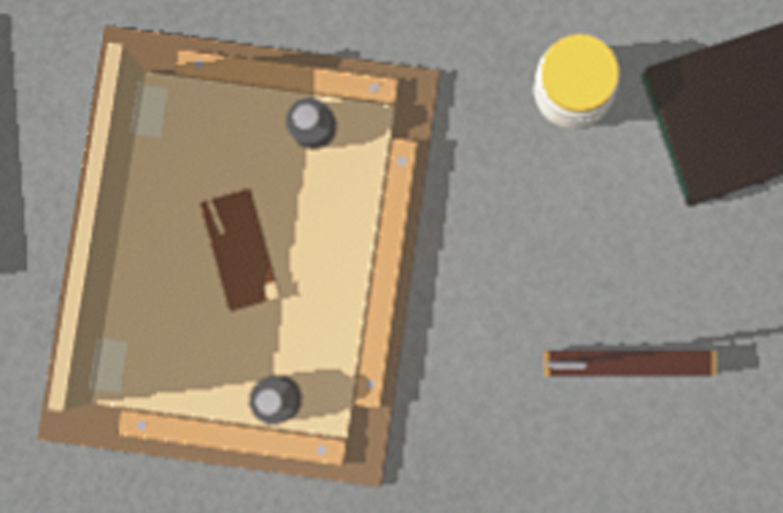

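The crop confirms the strip (yaw ≈ 16°), the base (yaw ≈ −8°) and the square (blade at its +y end, yaw ≈ 0°). The weights are clear of the strip, so I'm moving above it.

```bash
python3 -m crank '[[0,[-0.032,0.0296,0],[0,0,0]],[0,[-0.032,0.0296,0],[0,0,0]],[0,[-0.032,0.0296,0],[0,0,0]],[0,[-0.032,0.0296,0],[0,0,0]],[0,[-0.032,0.0296,0],[0,0,0]],[0,[-0.032,0.0296,0],[0,0,0]],[0,[-0.032,0.0296,0],[0,0,0]],[0,[-0.032,0.0296,0],[0,0,0]]]'
python3 -m crank '[[0,[-0.032,0.0296,0],[0,0,0]],[0,[-0.032,0.0296,0],[0,0,0]],[0,[-0.032,0.0296,0],[0,0,0]],[0,[-0.032,0.0296,0],[0,0,0]],[0,[-0.032,0.0296,0],[0,0,0]],[0,[-0.032,0.0296,0],[0,0,0]],[0,[-0.032,0.0296,0],[0,0,0]],[0,[-0.032,0.0296,0],[0,0,0]]]'
python3 -m crank '[[0,[0,0,0],[0,0,-6.9]],[0,[0,0,0],[0,0,-6.9]],[0,[0,0,0],[0,0,-6.9]],[0,[0,0,0],[0,0,-6.8]],[0,[0,0,0],[0,0,-6.8]],[0,[0,0,0],[0,0,0]],[0,[0,0,0],[0,0,0]]]'
python3 - <<'E'
from h import *
s=snap('wrist','w1.png');hsv=cv2.cvtColor(s['color'],cv2.COLOR_RGB2HSV)
o=robot.get_obs();print(o['tool_pos'],np.degrees(o['ee_rot']),o['joint_positions'],o['time'])
t=snap('top')
g=cv2.cvtColor(s['color'],cv2.COLOR_RGB2GRAY)
C=cloud(s)
m=((g<95)&(abs(C[...,2]-.036)<.006)).astype(np.uint8)
n,l,st,_=cv2.connectedComponentsWithStats(m);k=1+st[1:,4].argmax();v,u=np.where(l==k)
P=ray(s,np.c_[u,v],.036);print(st[k],cv2.minAreaRect((P[:,:2]*1000).astype(np.float32)))
# corner line in top view
print(ray(t,[(194.4,146),(174,268)],.024))
E
```

```text
time: 0.95
tool_pos: [0.493, 0.6656, 0.2049]
ee_rot: [-3.141, -0.0, 2.82]
wrist_force: [1.4, 1.4, 1.3]
width: 0.0942
finger_force: 0.0
time: 1.75
tool_pos: [0.6724, 0.6576, 0.1421]
ee_rot: [2.962, 0.079, 2.812]
wrist_force: [-0.7, 0.5, -0.1]
width: 0.0939
finger_force: 0.0
time: 2.45
tool_pos: [0.6716, 0.658, 0.1433]
ee_rot: [3.036, 0.166, -2.876]
wrist_force: [-0.1, 0.2, -0.6]
width: 0.0941
finger_force: 0.0
[0.67161486 0.65797962 0.14351925] [ 173.97258114    9.54253261 -164.78760115] [ 0.70565771  0.95114083  0.27511623  0.02503289  1.72010353 -1.13328558] 2.5
[233 331  28   3  47] ((850.10693359375, 649.0706176757812), (2.7078614234924316, 26.68562889099121), 9.986428260803223)
[[0.75590234 0.24903873 0.024     ]
 [0.46068035 0.29251106 0.024     ]]
```

View pics/w1.png

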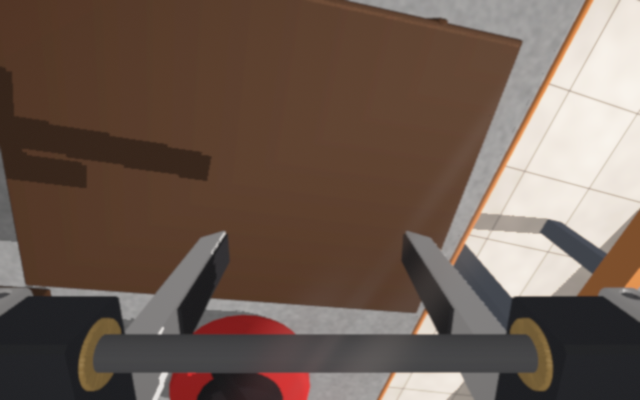

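The wrist picture shows the dark book and the kettle instead of the base. I got the sign of tool y wrong and the arm went to its reach limit, but nothing was touched (forces near 0). I'll write a helper that computes the shifts, then head back.

```bash
cat >> h.py <<'E'
def togo(p,yaw_deg,roll_deg=180):
    "shift (tool axes now, made before turning) and turn (deg) to a pose"
    o=robot.get_obs();R=Ro.from_euler('xyz',o['ee_rot'])
    T=Ro.from_euler('xyz',[roll_deg,0,yaw_deg],degrees=True)
    sh=R.inv().apply(np.array(p)-o['tool_pos']);rv=np.degrees((R.inv()*T).as_rotvec())
    print('pos',np.round(o['tool_pos'],4),'shift',sh.round(4),'len',np.linalg.norm(sh).round(3),'turn',rv.round(2),'| shift after turn',T.inv().apply(np.array(p)-o['tool_pos']).round(4), 't',o['time'],'F',np.round(o['wrist_force'],1),'w',round(o['width'],4))
E
python3 - <<'E'
from h import *
togo((.594,.162,.22),195.9)
E
```

```text
pos [0.6716 0.658  0.1437] shift [ 0.1897 -0.4442 -0.1568] len 0.508 turn [ 5.96  9.58 -0.16] | shift after turn [ 0.2105 -0.4558 -0.0763] t 2.55 F [-0.9  0.6  0.2] w 0.0942
```

```bash
python3 -m crank '[[0,[0,0,-0.04],[0,0,0]],[0,[0,0,-0.04],[0,0,0]],[0,[0,0,-0.04],[0,0,0]],[0,[0.0146,-0.0342,-0.0028],[0,0,0]],[0,[0.0146,-0.0342,-0.0028],[0,0,0]],[0,[0.0146,-0.0342,-0.0028],[0,0,0]],[0,[0.0146,-0.0342,-0.0028],[0,0,0]],[0,[0.0146,-0.0342,-0.0028],[0,0,0]]]'
python3 -m crank '[[0,[0.0146,-0.0342,-0.0028],[0,0,0]],[0,[0.0146,-0.0342,-0.0028],[0,0,0]],[0,[0.0146,-0.0342,-0.0028],[0,0,0]],[0,[0.0146,-0.0342,-0.0028],[0,0,0]],[0,[0.0146,-0.0342,-0.0028],[0,0,0]],[0,[0.0146,-0.0342,-0.0028],[0,0,0]],[0,[0.0146,-0.0342,-0.0028],[0,0,0]],[0,[0.0146,-0.0342,-0.0028],[0,0,0]]]'
python3 -m crank '[[0,[0,0,0],[3,4.8,0]],[0,[0,0,0],[3,4.8,0]],[0,[0,0,0],[0,0,0]],[0,[0,0,0],[0,0,0]]]'
python3 - <<'E'
from h import *
s=snap('wrist','w2.png')
g=cv2.cvtColor(s['color'],cv2.COLOR_RGB2GRAY)
C=cloud(s)
m=((g<95)&(abs(C[...,2]-.036)<.006)).astype(np.uint8)
n,l,st,_=cv2.connectedComponentsWithStats(m);k=1+st[1:,4].argmax();v,u=np.where(l==k)
P=ray(s,np.c_[u,v],.036);print(st[k],cv2.minAreaRect((P[:,:2]*1000).astype(np.float32)))
togo((.594,.162,.030),195.9)
E
```

```text
time: 3.35
tool_pos: [0.6182, 0.4417, 0.2338]
ee_rot: [3.027, 0.184, -2.877]
wrist_force: [0.2, -0.2, -0.5]
width: 0.0939
finger_force: 0.0
time: 4.15
tool_pos: [0.5812, 0.1474, 0.2037]
ee_rot: [3.027, 0.185, -2.877]
wrist_force: [0.3, -0.4, -0.5]
width: 0.094
finger_force: 0.0
time: 4.55
tool_pos: [0.5818, 0.1493, 0.2032]
ee_rot: [3.132, 0.018, -2.865]
wrist_force: [0.3, 0.1, 0.7]
width: 0.0936
finger_force: 0.0
[ 301  139   46   97 3996] ((593.9808349609375, 161.8219757080078), (100.07894897460938, 44.37363052368164), 15.870615005493164)
pos [0.5815 0.149  0.2034] shift [-0.0125  0.0075  0.1738] len 0.174 turn [ 0.52  1.02 -0.07] | shift after turn [-0.0155  0.0091  0.1734] t 4.6 F [-0.1  0.7 -0.9] w 0.0938
```

View pics/w2.png

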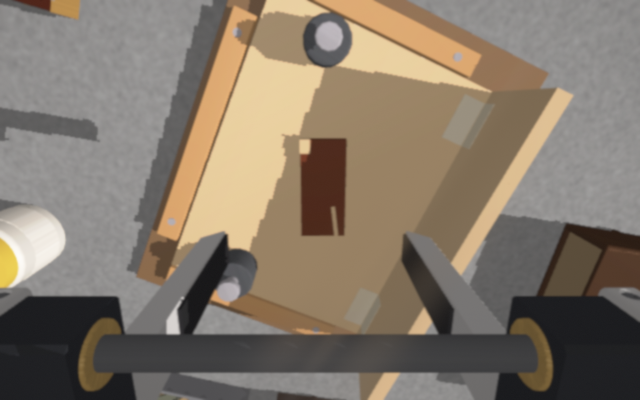

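The strip is confirmed at (301–347, 139–235) px, (0.594, 0.162) m, yaw 15.9°. I'll grip it 18 mm towards −x, so that the gripper body clears the top of the leaning side.

```bash
python3 -m crank '[[0,[0,0,0],[0.5,1,0]],[0,[0.002,0.009,0.035],[0,0,0]],[0,[0,0,0.035],[0,0,0]],[0,[0,0,0.035],[0,0,0]],[0,[0,0,0.035],[0,0,0]],[0,[0,0,0.02],[0,0,0]],[0,[0,0,0],[0,0,0]],[0,[0,0,0],[0,0,0]]]'
python3 - <<'E'
from h import *
togo((.577,.157,.028),195.9)
E
```

```text
time: 5.4
tool_pos: [0.5773, 0.1568, 0.0442]
ee_rot: [-3.141, -0.0, -2.866]
wrist_force: [0.6, -0.2, 1.0]
width: 0.0941
finger_force: 0.0
pos [0.5773 0.1568 0.0442] shift [0.0002 0.0003 0.0162] len 0.016 turn [-0.02 -0.01 -0.09] | shift after turn [0.0002 0.0003 0.0162] t 5.4 F [ 0.6 -0.2  1. ] w 0.0941
```

```bash
python3 -m crank '[[0,[0,0,0.008],[0,0,0]],[0,[0,0,0.008],[0,0,0]],[0.3,[0,0,0],[0,0,0]],[0.6,[0,0,0],[0,0,0]],[1,[0,0,0],[0,0,0]],[1,[0,0,0],[0,0,0]],[1,[0,0,0],[0,0,0]],[1,[0,0,0],[0,0,0]]]'
python3 -m crank '[[1,[0,0,0],[0,0,0]],[1,[0,0,0],[0,0,0]],[1,[0,0,0],[0,0,0]],[1,[0,0,0],[0,0,0]]]'
```

```text
time: 6.2
tool_pos: [0.5773, 0.1569, 0.0276]
ee_rot: [-3.141, -0.0, -2.865]
wrist_force: [-0.3, 0.5, 0.1]
width: 0.0496
finger_force: 0.0
time: 6.6
tool_pos: [0.5773, 0.1569, 0.0276]
ee_rot: [-3.141, -0.0, -2.865]
wrist_force: [0.8, -0.2, 0.9]
width: 0.0447
finger_force: 30.0
```

Gripped (width 44.7 mm, 30 N). Next: lift and carry it to the carton.

```bash
python3 -m crank '[[1,[0,0,-0.01],[0,0,0]],[1,[0,0,-0.03],[0,0,0]],[1,[0,0,-0.035],[0,0,0]],[1,[0,0,-0.035],[0,0,0]],[1,[0,0,-0.035],[0,0,0]],[1,[0,0,-0.035],[0,0,0]],[1,[0,0,-0.035],[0,0,0]],[1,[0,0,0],[0,0,0]]]'
python3 - <<'E'
from h import *
togo((.437,-.432,.243),195.9)
s=snap('top');Z=cloud(s)
m=(abs(Z[...,2]-.1)<.006)&(Z[...,1]<-.3)&(Z[...,0]<.62)
P=Z[m];print(len(P),np.percentile(P[:,:2],[2,50,98],axis=0))
E
```

```text
time: 7.4
tool_pos: [0.5797, 0.1573, 0.2501]
ee_rot: [-3.14, 0.012, -2.866]
wrist_force: [-0.1, 0.0, -0.6]
width: 0.0446
finger_force: 30.0
pos [0.5797 0.1573 0.2501] shift [ 0.298  -0.5281  0.0044] len 0.606 turn [-0.1   0.69 -0.08] | shift after turn [ 0.2987 -0.5277  0.0071] t 7.4 F [-0.1  0.  -0.6] w 0.0446
2112 [[ 0.30590456 -0.74527567]
 [ 0.45174017 -0.45514277]
 [ 0.61553103 -0.34257632]]
```

```bash
python3 -m crank '[[1,[0.0187,-0.033,0],[0,0,0]],[1,[0.0187,-0.033,0],[0,0,0]],[1,[0.0187,-0.033,0],[0,0,0]],[1,[0.0187,-0.033,0],[0,0,0]],[1,[0.0187,-0.033,0],[0,0,0]],[1,[0.0187,-0.033,0],[0,0,0]],[1,[0.0187,-0.033,0],[0,0,0]],[1,[0.0187,-0.033,0],[0,0,0]]]'
python3 -m crank '[[1,[0.0187,-0.033,0],[0,0,0]],[1,[0.0187,-0.033,0],[0,0,0]],[1,[0.0187,-0.033,0],[0,0,0]],[1,[0.0187,-0.033,0],[0,0,0]],[1,[0.0187,-0.033,0],[0,0,0]],[1,[0.0187,-0.033,0],[0,0,0]],[1,[0.0187,-0.033,0],[0,0,0]],[1,[0.0187,-0.033,0],[0,0.7,0]]]'
python3 -m crank '[[1,[0,0,0],[0,0,0]],[1,[0,0,0],[0,0,0]]]'
python3 - <<'E'
from h import *
togo((.437,-.432,.08),195.9)
s=snap('wrist','w3.png')
E
```

```text
time: 8.25
tool_pos: [0.5038, -0.1389, 0.2403]
ee_rot: [3.14, -0.004, -2.865]
wrist_force: [0.3, -0.3, -0.9]
width: 0.0445
finger_force: 30.0
time: 9.05
tool_pos: [0.4602, -0.4003, 0.24]
ee_rot: [-3.129, -0.037, -2.942]
wrist_force: [-0.6, 0.2, -0.8]
width: 0.0447
finger_force: 30.0
time: 9.25
tool_pos: [0.4607, -0.399, 0.2401]
ee_rot: [-3.129, -0.036, -2.94]
wrist_force: [0.0, -0.2, -0.5]
width: 0.0443
finger_force: 30.0
pos [ 0.4607 -0.399   0.2401] shift [ 0.0241 -0.0256  0.1614] len 0.165 turn [-0.62 -2.1  -4.34] | shift after turn [ 0.0319 -0.0252  0.1601] t 9.25 F [ 0.  -0.2 -0.5] w 0.0443
```

View pics/w3.png

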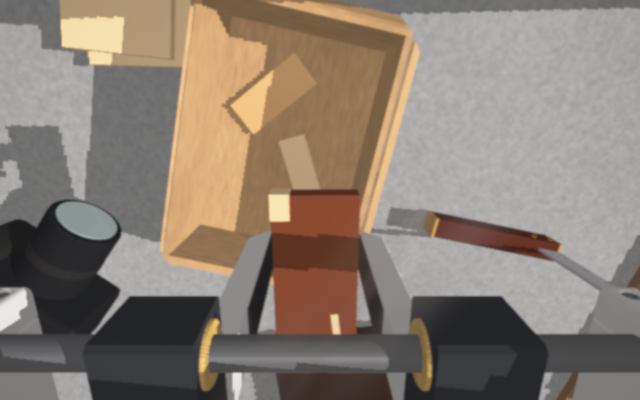

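The strip is held firmly at (275–358, 190–390) px, with the carton at (165–415, 0–280). The last joint reached its limit, so I'll turn back a little to yaw 180° and then finish the approach.

```bash
python3 - <<'E'
from h import *
togo((.425,-.433,.24),180)
E
```

```text
pos [ 0.461  -0.3986  0.2409] shift [ 0.0421 -0.0264  0.0027] len 0.05 turn [-0.96 -1.95 11.6 ] | shift after turn [ 0.036  -0.0344  0.0009] t 9.3 F [ 0.5 -0.5 -0. ] w 0.0445
```

```bash
python3 -m crank '[[1,[0,0,0],[-0.48,-0.98,5.8]],[1,[0,0,0],[-0.48,-0.98,5.8]],[1,[0.018,-0.0172,0],[0,0,0]],[1,[0.018,-0.0172,0],[0,0,0]],[1,[0,0,0.04],[0,0,0]],[1,[0,0,0.04],[0,0,0]],[1,[0,0,0.04],[0,0,0]],[1,[0,0,0.03],[0,0,0]]]'
python3 -m crank '[[1,[0,0,0],[0,0,0]],[0.9,[0,0,0],[0,0,0]],[0.6,[0,0,0],[0,0,0]],[0.3,[0,0,0],[0,0,0]],[0.2,[0,0,0],[0,0,0]],[0.2,[0,0,0],[0,0,0]],[0.2,[0,0,0],[0,0,0]],[0.2,[0,0,0],[0,0,0]]]'
python3 - <<'E'
from h import *
togo((.425,-.433,.25),180)
E
```

```text
time: 10.1
tool_pos: [0.4249, -0.4319, 0.0896]
ee_rot: [3.141, 0.0, -3.141]
wrist_force: [0.1, 0.2, -0.2]
width: 0.0447
finger_force: 30.0
time: 10.9
tool_pos: [0.4256, -0.4345, 0.0926]
ee_rot: [-3.139, 0.002, 3.141]
wrist_force: [-0.7, 0.2, -0.1]
width: 0.075
finger_force: 0.0
pos [ 0.4256 -0.4345  0.0926] shift [ 0.0003  0.001  -0.1574] len 0.157 turn [-0.16  0.12 -0.03] | shift after turn [ 0.0006  0.0015 -0.1574] t 10.9 F [-0.7  0.2 -0.1] w 0.075
```

```bash
python3 -m crank '[[0.2,[0,0,-0.04],[0,0,0]],[0.2,[0,0,-0.04],[0,0,0]],[0.2,[0,0,-0.04],[0,0,0]],[0.2,[0,0,-0.037],[0,0,0]],[0.2,[0,0,0],[0,0,8.2]],[0.2,[0,0,0],[0,0,8.2]],[0.2,[0,0,0],[0,0,8.2]],[0.2,[0,0,0],[0,0,8.2]]]'
python3 -m crank '[[0.2,[0,0,0],[0,0,8.2]],[0.2,[0,0,0],[0,0,8.2]],[0.2,[0,0,0],[0,0,8.2]],[0.2,[0,0,0],[0,0,8.2]],[0.2,[0,0,0],[0,0,8.2]],[0.2,[0,0,0],[0,0,8.2]],[0.2,[0,0,0],[0,0,8]],[0.2,[0,0,0],[0,0,0]]]'
python3 -m crank '[[0.2,[0.032,0.0095,0],[0,0,0]],[0.2,[0.032,0.0095,0],[0,0,0]],[0.2,[0.032,0.0095,0],[0,0,0]],[0.2,[0.032,0.0095,0],[0,0,0]],[0.2,[0.032,0.0095,0],[0,0,0]],[0.2,[0.032,0.0095,0],[0,0,0]],[0.2,[0.032,0.0095,0],[0,0,0]],[0.2,[0,0,0],[0,0,0]]]'
python3 - <<'E'
from h import *
togo((.492,-.209,.05),89.65)
s=snap('wrist','w4.png');t=snap('top')
hsv=cv2.cvtColor(s['color'],cv2.COLOR_RGB2HSV);C=cloud(s)
m=((hsv[...,1]>90)&(abs(C[...,2]-.034)<.008)).astype(np.uint8)
n,l,st,_=cv2.connectedComponentsWithStats(m);k=1+st[1:,4].argmax();v,u=np.where(l==k)
P=ray(s,np.c_[u,v],.034);print(st[k],cv2.minAreaRect((P[:,:2]*1000).astype(np.float32)))
cv2.imwrite('pics/carton.png',t['color'][200:360,400:560,::-1].repeat(3,0).repeat(3,1))
E
```

```text
time: 11.7
tool_pos: [0.4252, -0.434, 0.2494]
ee_rot: [-3.141, 0.003, 2.563]
wrist_force: [0.5, 0.4, 0.0]
width: 0.0751
finger_force: 0.0
time: 12.5
tool_pos: [0.4253, -0.434, 0.2493]
ee_rot: [3.14, 0.002, 1.571]
wrist_force: [-0.8, -0.9, 0.4]
width: 0.075
finger_force: 0.0
time: 13.3
tool_pos: [0.4928, -0.2066, 0.2495]
ee_rot: [3.139, 0.002, 1.578]
wrist_force: [0.0, 0.2, -0.4]
width: 0.0755
finger_force: 0.0
pos [ 0.4928 -0.2066  0.2495] shift [-0.0021 -0.0014  0.1995] len 0.199 turn [0.17 0.09 0.79] | shift after turn [-0.0024 -0.0008  0.1995] t 13.3 F [ 0.   0.2 -0.4] w 0.0755
[ 464  191  103  126 6412] ((728.5860595703125, -314.6311340332031), (126.40813446044922, 142.81692504882812), 15.5195951461792)
```

View pics/w4.png

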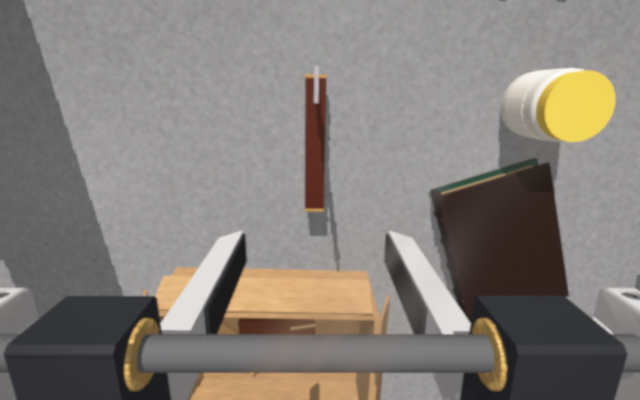

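View pics/carton.png

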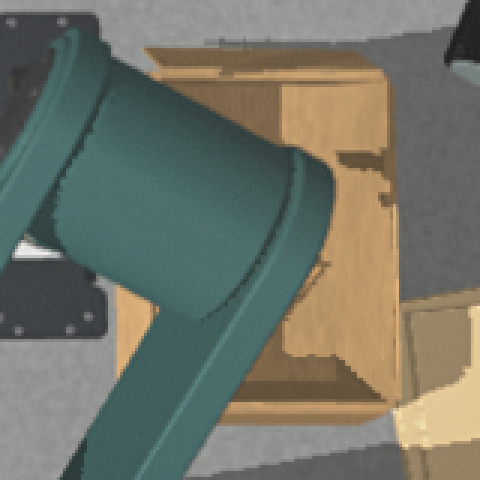

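The wrist view shows the stock with ends at (316,75) and (314,212), the blade at the far end, and the dark strip inside the carton at (240–315, ~325). In the top crop the arm hides the strip.

```bash
python3 - <<'E'
from h import *
s=snap('wrist')
hsv=cv2.cvtColor(s['color'],cv2.COLOR_RGB2HSV);m=np.zeros((400,640),np.uint8)
m[60:225,295:340]=((hsv[...,1]>100)*255)[60:225,295:340]
n,l,st,_=cv2.connectedComponentsWithStats(m);k=1+st[1:,4].argmax();v,u=np.where(l==k)
P=ray(s,np.c_[u,v],.034);r=cv2.minAreaRect((P[:,:2]*1000).astype(np.float32));print(st[k],r)
togo((r[0][0]/1000,r[0][1]/1000-.025,.05),89.65)
E
```

```text
[ 306   71   21  137 2276] ((492.6662902832031, -183.50816345214844), (149.09727478027344, 20.862272262573242), 89.75852966308594)
pos [ 0.4918 -0.2104  0.2491] shift [0.0026 0.0005 0.1991] len 0.199 turn [0.11 0.19 0.42] | shift after turn [0.0019 0.0008 0.1991] t 13.45 F [ 0.8  0.3 -1. ] w 0.075
```

```bash
python3 -m crank '[[0.2,[0.002,0.001,0.04],[0,0,0.4]],[0.2,[0,0,0.045],[0,0,0]],[0.2,[0,0,0.045],[0,0,0]],[0.2,[0,0,0.045],[0,0,0]],[0.2,[0,0,0.03],[0,0,0]],[0.2,[0,0,0.02],[0,0,0]],[0.2,[0,0,0.012],[0,0,0]],[0.2,[0,0,0],[0,0,0]]]'
python3 -c "
from h import *
togo((.4927,-.2085,.009),89.7)"
```

```text
time: 14.25
tool_pos: [0.4918, -0.209, 0.0101]
ee_rot: [-3.14, 0.001, 1.562]
wrist_force: [0.1, 0.2, 0.2]
width: 0.0755
finger_force: 0.0
pos [ 0.4918 -0.209   0.0101] shift [0.0005 0.0009 0.0011] len 0.001 turn [-0.09  0.06 -0.18] | shift after turn [0.0005 0.0009 0.0011] t 14.25 F [0.1 0.2 0.2] w 0.0755
```

```bash
python3 -m crank '[[0.4,[0,0.001,0.001],[0,0,0]],[0.6,[0,0,0],[0,0,0]],[0.8,[0,0,0],[0,0,0]],[1,[0,0,0],[0,0,0]],[1,[0,0,0],[0,0,0]],[1,[0,0,0],[0,0,0]],[1,[0,0,0],[0,0,0]],[1,[0,0,0],[0,0,0]]]'
python3 -m crank '[[1,[0,0,0],[0,0,0]],[1,[0,0,0],[0,0,0]],[1,[0,0,-0.01],[0,0,0]],[1,[0,0,-0.03],[0,0,0]],[1,[0,0,-0.04],[0,0,0]],[1,[0,0,-0.04],[0,0,0]],[1,[0,0,-0.02],[0,0,0]],[1,[0,0,0],[0,0,0]]]'
python3 - <<'E'
from h import *
togo((.6,.1,.2),82)
s=snap('side','s5.png');t=snap('top')
m=robot.get_obs();print(m['ee_rot'],m['wrist_torque'])
C=cloud(t)
# base frame: side top edge & base
Z=C[...,2];U=np.mgrid[0:400,0:640][1]
P=C[(Z>.115)&(Z<.16)&(U<200)&(np.mgrid[0:400,0:640][0]>125)&(np.mgrid[0:400,0:640][0]<295)]
P=P[(P[:,1]>.2)&(P[:,1]<.33)]
print(len(P),np.percentile(P[:,2],[2,50,98]))
top=P[P[:,2]>.130];x,y=top[:,0],top[:,1]
f=np.polyfit(x,y,1);print('top face line',f,np.degrees(np.arctan(f[0])),x.min(),x.max(),np.percentile(y-np.polyval(f,x),[3,97]))
# inner face
F=C[(U>150)&(U<200)];F=F[(F[:,2]>.035)&(F[:,2]<.12)&(F[:,0]>.49)&(F[:,0]<.73)&(F[:,1]>.2)&(F[:,1]<.31)]
if len(F)>20:
    A=np.c_[F[:,0],F[:,2]-.024,np.ones(len(F))];c,res,_,_=np.linalg.lstsq(A,F[:,1],rcond=None);print('inner',len(F),c,'rms',np.std(A@c-F[:,1]))
E
```

```text
time: 15.05
tool_pos: [0.4937, -0.2086, 0.0111]
ee_rot: [3.141, 0.003, 1.564]
wrist_force: [-2.2, 0.3, 2.1]
width: 0.0216
finger_force: 30.0
time: 15.85
tool_pos: [0.4967, -0.2093, 0.1554]
ee_rot: [3.131, 0.007, 1.563]
wrist_force: [0.6, -0.1, -3.0]
width: 0.0221
finger_force: 30.0
pos [ 0.4967 -0.2093  0.1554] shift [ 0.3097  0.1015 -0.0455] len 0.329 turn [0.63 0.34 7.58] | shift after turn [ 0.3207  0.0592 -0.0446] t 15.85 F [ 0.6 -0.1 -3. ] w 0.0221
[3.13969640e+00 2.24462888e-03 1.56342451e+00] [-0.22433083  0.06905077 -0.04683369]
1029 [0.11671662 0.13346401 0.13778102]
top face line [-0.14218924  0.35388358] -8.092596472770715 0.45899296503765175 0.7546531386594736 [-0.00590153  0.00625858]
inner 838 [-0.14188814 -0.09137692  0.35798798] rms 0.0004845692394013828
```

View pics/s5.png

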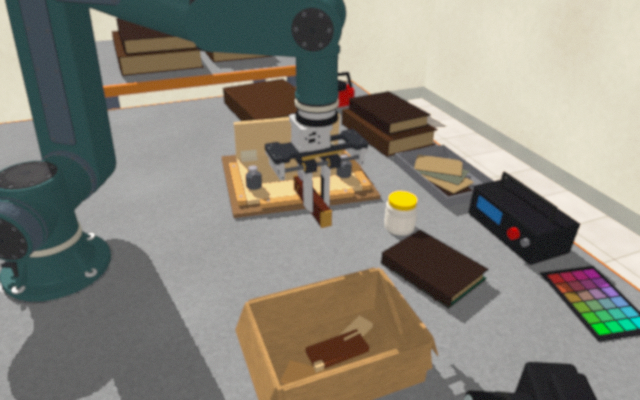

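The side view shows the strip in the carton at (335,348) and the square held at (312,200). The inner face fits to 0.5 mm: lean 0.09 rad, yaw −8.1°, corner at about (0.607, 0.272, 0.024). Next I'll move over the base, 30 mm short of the corner.

```bash
python3 -c "
from h import *
togo((.589,.143,.155),81.9)"
python3 -m crank '[[1,[0,0,0],[0,0,3.8]],[1,[0,0,0],[0,0,3.8]],[1,[0,0,0],[0,0,0]]]'
python3 -c "
from h import *
togo((.589,.143,.155),81.9)"
```

```text
pos [ 0.4941 -0.2081  0.1502] shift [ 0.3517  0.0924 -0.0054] len 0.364 turn [0.12 0.12 7.68] | shift after turn [ 0.3609  0.0445 -0.0048] t 15.95 F [ 0.2  0.1 -2.8] w 0.0221
time: 16.25
tool_pos: [0.4929, -0.2075, 0.1478]
ee_rot: [-3.139, 0.0, 1.431]
wrist_force: [-0.1, -0.7, -3.3]
width: 0.022
finger_force: 30.0
pos [ 0.4929 -0.2075  0.1478] shift [ 0.3605  0.0463 -0.0074] len 0.364 turn [-0.15  0.02  0.08] | shift after turn [ 0.3605  0.0458 -0.0072] t 16.25 F [-0.1 -0.7 -3.3] w 0.022
```

```bash
python3 -m crank '[[1,[0.03,0.0038,-0.001],[0,0,0]],[1,[0.03,0.0038,-0.001],[0,0,0]],[1,[0.03,0.0038,-0.001],[0,0,0]],[1,[0.03,0.0038,-0.001],[0,0,0]],[1,[0.03,0.0038,-0.001],[0,0,0]],[1,[0.03,0.0038,-0.001],[0,0,0]],[1,[0.03,0.0038,0],[0,0,0]],[1,[0.03,0.0038,0],[0,0,0]]]'
python3 -m crank '[[1,[0.03,0.0038,0],[0,0,0]],[1,[0.03,0.0038,0],[0,0,0]],[1,[0.03,0.0038,0],[0,0,0]],[1,[0.03,0.0038,0],[0,0,0]],[1,[0,0,0],[0,0,0]],[1,[0,0,0],[0,0,0]],[1,[0,0,0],[0,0,0]]]'
python3 - <<'E'
from h import *
togo((.589,.143,.035),81.9)
s=snap('top');C=cloud(s)
u,v=cv2.projectPoints(np.array([[.603,.243,.26]]),cv2.Rodrigues(s['R'])[0],s['t'],s['K'],s['dist'])[0].ravel();print('blade px',u,v)
P=C[(C[...,2]>.2)&(C[...,2]<.32)&(C[...,1]>.19)&(C[...,1]<.28)];print(len(P),P.min(0) if len(P) else 0,P.max(0) if len(P) else 0)
E
```

```text
time: 17.05
tool_pos: [0.5569, 0.0265, 0.1543]
ee_rot: [-3.14, 0.003, 1.432]
wrist_force: [-0.5, 0.1, -2.4]
width: 0.0217
finger_force: 30.0
time: 17.75
tool_pos: [0.5888, 0.141, 0.1549]
ee_rot: [3.142, 0.004, 1.431]
wrist_force: [0.5, 0.1, -3.4]
width: 0.022
finger_force: 30.0
pos [0.5888 0.141  0.1549] shift [ 2.400e-03 -1.000e-04  1.199e-01] len 0.12 turn [0.   0.21 0.07] | shift after turn [ 2.000e-03 -1.000e-04  1.199e-01] t 17.75 F [ 0.5  0.1 -3.4] w 0.022
blade px 163.72919111695217 198.47228313964527
0 0 0
```

```bash
python3 -m crank '[[1,[0,0,0.03],[0,0,0]],[1,[0,0,0.03],[0,0,0]],[1,[0,0,0.025],[0,0,0]],[1,[0,0,0.015],[0,0,0]],[1,[0,0,0.01],[0,0,0]],[1,[0,0,0.005],[0,0,0]],[1,[0,0,0],[0,0,0]],[1,[0,0,0],[0,0,0]]]'
python3 -m crank '[[1,[0,0,0.002],[0,0,0]],[1,[0,0,0],[0,0,0]],[1,[0,0,0],[0,0,0]]]'
python3 - <<'E'
from h import *
togo((.593,.1727,.0345),81.9);print(robot.get_obs()['wrist_torque'])
s=snap('side');cv2.imwrite('pics/s6.png',cv2.resize(s['color'][90:240,200:400,::-1],None,fx=4,fy=4,interpolation=cv2.INTER_CUBIC))
E
```

```text
time: 18.6
tool_pos: [0.5907, 0.1416, 0.0427]
ee_rot: [3.137, 0.002, 1.431]
wrist_force: [0.3, 0.5, -3.6]
width: 0.0218
finger_force: 30.0
time: 18.9
tool_pos: [0.59, 0.1416, 0.0397]
ee_rot: [3.139, 0.002, 1.431]
wrist_force: [-0.3, 0.5, -3.2]
width: 0.0217
finger_force: 30.0
pos [0.59   0.1416 0.0397] shift [ 0.0312 -0.0014  0.0051] len 0.032 turn [0.17 0.12 0.08] | shift after turn [ 0.0312 -0.0014  0.0052] t 18.9 F [-0.3  0.5 -3.2] w 0.0217
[-0.22561973  0.07052503 -0.06050098]
```

View pics/s6.png

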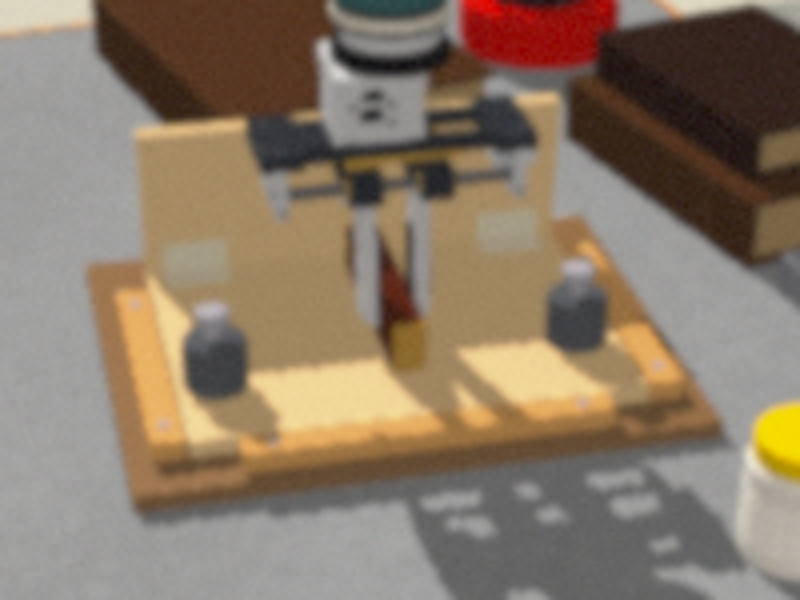

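The crop shows the square upright just above the base (stock end at (408,345)), clear of both weights at (215,350) and (577,310). Next: lower to contact.

```bash
python3 -m crank '[[1,[0,0,0.003],[0,0,0]],[1,[0,0,0],[0,0,0]],[1,[0,0,0],[0,0,0]]]'
python3 -m crank '[[1,[0,0,0.0015],[0,0,0]],[1,[0,0,0],[0,0,0]],[1,[0,0,0],[0,0,0]]]'
python3 -m crank '[[1,[0,0,0.0015],[0,0,0]],[1,[0,0,0],[0,0,0]],[1,[0,0,0],[0,0,0]]]'
python3 -c "
from h import *
togo((.593,.1727,.0345),81.9);print(robot.get_obs()['wrist_torque'])"
```

```text
time: 19.25
tool_pos: [0.5895, 0.1415, 0.036]
ee_rot: [3.14, 0.003, 1.431]
wrist_force: [0.2, 0.3, -2.9]
width: 0.0219
finger_force: 30.0
time: 19.55
tool_pos: [0.59, 0.1415, 0.0352]
ee_rot: [3.139, 0.002, 1.431]
wrist_force: [-0.9, 0.5, -1.2]
width: 0.0222
finger_force: 30.0
time: 19.85
tool_pos: [0.59, 0.1415, 0.0351]
ee_rot: [3.138, 0.002, 1.431]
wrist_force: [-1.9, -0.5, 3.9]
width: 0.0216
finger_force: 30.0
pos [0.59   0.1415 0.0351] shift [ 0.0313 -0.0014  0.0005] len 0.031 turn [0.19 0.12 0.07] | shift after turn [ 0.0313 -0.0014  0.0006] t 19.85 F [-1.9 -0.5  3.9] w 0.0216
[-0.2196552   0.73174425 -0.00478382]
```

```bash
python3 -m crank '[[1,[0.006,-0.0003,0],[0,0,0]],[1,[0.006,-0.0003,0],[0,0,0]],[1,[0.006,-0.0003,0],[0,0,0]],[1,[0,0,0],[0,0,0]]]'
python3 -m crank '[[1,[0.003,0,0],[0,0,0]],[1,[0.003,0,0],[0,0,0]],[1,[0,0,0],[0,0,0]]]'
python3 - <<'E'
from h import *
togo((.593,.1727,.0345),81.9);print(robot.get_obs()['wrist_torque'],robot.get_obs()['ee_rot'])
E
```

```text
time: 20.25
tool_pos: [0.593, 0.1593, 0.0352]
ee_rot: [3.135, 0.003, 1.431]
wrist_force: [-0.5, -2.9, 5.6]
width: 0.0213
finger_force: 30.0
time: 20.55
tool_pos: [0.5937, 0.1641, 0.0351]
ee_rot: [3.136, 0.004, 1.43]
wrist_force: [-1.1, -4.8, 5.1]
width: 0.0219
finger_force: 30.0
pos [0.5937 0.1641 0.0351] shift [ 0.0084 -0.0019  0.0006] len 0.009 turn [0.35 0.24 0.06] | shift after turn [ 0.0084 -0.0019  0.0006] t 20.55 F [-1.1 -4.8  5.1] w 0.0219
[-0.9510645   0.23729049 -0.00569578] [3.13554275 0.00426442 1.4304445 ]
```

```bash
cat >> h.py <<'E'
def lean():
    C=cloud(snap('top'));F=C[:,140:205].reshape(-1,3);c=np.array([-.1419,-.09,.358])
    F=F[(F[:,2]>.032)&(F[:,2]<.126)&(F[:,0]>.475)&(F[:,0]<.745)]
    for k in range(4):
        A=np.c_[F[:,0],F[:,2]-.024,np.ones(len(F))];r=F[:,1]-A@c;g=abs(r)<(.012 if k<2 else .002)
        if g.sum()<30: break
        c=np.linalg.lstsq(A[g],F[g,1],rcond=None)[0]
    T=C[:,140:205].reshape(-1,3);T=T[(T[:,2]>.1315)&(T[:,2]<.142)&(T[:,0]>.46)&(T[:,0]<.755)]
    d=(T[:,1]+.1419*T[:,0]-.358)*.99; d=d[(d>-.03)&(d<.03)]
    print('inner n',g.sum(),c.round(4),'lean',(-c[1]*.99).round(4),'| top edge y range mm',(np.percentile(d,[3,50,97])*1000).round(1),len(d))
    o=robot.get_obs();print('rot',np.round(o['ee_rot'],4),'Tq',np.round(o['wrist_torque'],2))
E
python3 -m crank '[[1,[0.002,0,0.001],[0,0,0]],[1,[0.002,0,0],[0,0,0]],[1,[0,0,0],[0,0,0]],[1,[0,0,0],[0,0,0]]]'
python3 -c "
from h import *
lean();togo((.593,.1727,.0345),81.9)"
```

```text
time: 20.95
tool_pos: [0.5944, 0.1668, 0.0352]
ee_rot: [3.135, 0.006, 1.43]
wrist_force: [-1.6, -8.5, 9.9]
width: 0.0217
finger_force: 30.0
inner n 547 [-0.1412 -0.0438  0.3574] lean 0.0434 | top edge y range mm [-5.2  1.3  6.8] 213
rot [3.1348 0.0059 1.43  ] Tq [-1.37  0.52  0.08]
pos [0.5944 0.1668 0.0352] shift [ 0.0057 -0.0023  0.0006] len 0.006 turn [0.39 0.34 0.03] | shift after turn [ 0.0056 -0.0023  0.0007] t 21.0 F [-2.2 -7.4  8.7] w 0.0218
```

```bash
python3 -m crank '[[1,[0.0015,0,0.001],[0.3,0.2,0]],[1,[0.0015,0,0],[0,0,0]],[1,[0,0,0],[0,0,0]],[1,[0,0,0],[0,0,0]]]'
python3 -c "
from h import *
lean();togo((.593,.1727,.0345),81.9)"
```

```text
time: 21.4
tool_pos: [0.5949, 0.1685, 0.0351]
ee_rot: [3.139, 0.005, 1.43]
wrist_force: [-3.9, -11.5, 13.0]
width: 0.0218
finger_force: 30.0
inner n 583 [-0.1414 -0.0294  0.3577] lean 0.0291 | top edge y range mm [-3.6  2.5  8.3] 215
rot [3.1394 0.0049 1.4299] Tq [-2.03  0.82  0.13]
pos [0.595  0.1684 0.0351] shift [ 0.004  -0.0026  0.0006] len 0.005 turn [0.13 0.28 0.03] | shift after turn [ 0.004  -0.0026  0.0006] t 21.45 F [ -3.3 -11.6  13.7] w 0.0213
```

```bash
python3 -m crank '[[1,[0.0015,-0.0005,0],[0,0.2,0]],[1,[0.0015,0,0],[0,0,0]],[1,[0,0,0],[0,0,0]],[1,[0,0,0],[0,0,0]]]'
python3 -c "
from h import *
lean();togo((.593,.1727,.0345),81.9)"
```

```text
time: 21.85
tool_pos: [0.5954, 0.1714, 0.0351]
ee_rot: [3.138, 0.001, 1.43]
wrist_force: [-1.9, -11.1, 12.4]
width: 0.022
finger_force: 30.0
inner n 643 [-1.420e-01  2.000e-04  3.579e-01] lean -0.0002 | top edge y range mm [-0.8  5.7 11.7] 214
rot [3.1382e+00 1.3000e-03 1.4298e+00] Tq [-2.14  0.65  0.08]
pos [0.5954 0.1714 0.0351] shift [ 0.0009 -0.0026  0.0006] len 0.003 turn [0.19 0.07 0.02] | shift after turn [ 0.0009 -0.0026  0.0006] t 21.9 F [ -2.5 -10.8  12.8] w 0.0217
```

```bash
python3 -m crank '[[1,[0.0007,0,0.0005],[0,0,0]],[1,[0,0,0],[0,0,0]],[1,[0,0,0],[0,0,0]],[1,[0,0,0],[0,0,0]]]'
python3 -c "
from h import *
lean();togo((.593,.1727,.0345),81.9)"
```

```text
time: 22.3
tool_pos: [0.5954, 0.1714, 0.0351]
ee_rot: [3.138, 0.003, 1.43]
wrist_force: [-4.0, -12.3, 14.5]
width: 0.0219
finger_force: 30.0
inner n 653 [-0.1415 -0.0018  0.3578] lean 0.0018 | top edge y range mm [-0.6  5.3 11.4] 217
rot [3.1383e+00 2.5000e-03 1.4296e+00] Tq [-2.43  0.81  0.1 ]
pos [0.5954 0.1714 0.0351] shift [ 0.0009 -0.0025  0.0006] len 0.003 turn [0.19 0.14 0.01] | shift after turn [ 0.0009 -0.0025  0.0006] t 22.35 F [ -2.8 -12.3  14.6] w 0.0214
```

```bash
python3 -m crank '[[1,[0.001,0,0],[0,0,0]],[1,[0,0,0],[0,0,0]],[1,[0,0,0],[0,0,0]],[1,[0,0,0],[0,0,0]]]'
python3 -c "
from h import *
lean();lean();togo((.593,.1727,.0345),81.9)"
```

```text
time: 22.75
tool_pos: [0.5955, 0.172, 0.0351]
ee_rot: [3.138, 0.003, 1.43]
wrist_force: [-4.1, -14.2, 14.3]
width: 0.0219
finger_force: 30.0
inner n 682 [-0.1418  0.007   0.3579] lean -0.0069 | top edge y range mm [-0.   6.4 12.3] 212
rot [3.1383 0.0032 1.4295] Tq [-2.53  0.86  0.09]
inner n 685 [-0.1414  0.0054  0.3577] lean -0.0054 | top edge y range mm [ 0.1  6.4 12.3] 204
rot [3.1382e+00 3.1000e-03 1.4295e+00] Tq [-2.53  0.83  0.14]
pos [0.5956 0.172  0.0351] shift [ 0.0003 -0.0026  0.0006] len 0.003 turn [0.19 0.18 0.01] | shift after turn [ 0.0003 -0.0026  0.0006] t 22.85 F [ -4.  -13.6  15. ] w 0.0214
```

```bash
python3 - <<'E'
from h import *
C=cloud(snap('top')).reshape(-1,3)
T=C[(abs(C[:,2])<.012)&(C[:,0]>.3)&(C[:,0]<.95)&(C[:,1]>-.3)&(C[:,1]<.5)]
A=np.c_[T[:,:2],np.ones(len(T))];c=np.linalg.lstsq(A,T[:,2],rcond=None)[0]
g=abs(A@c-T[:,2])<.004;c=np.linalg.lstsq(A[g],T[g,2],rcond=None)[0];print('table',c,g.sum())
for x0,x1,y0,y1,z in[(.47,.73,.05,.27,.024)]:
    B=C[(abs(C[:,2]-z)<.005)&(C[:,0]>x0)&(C[:,0]<x1)&(C[:,1]>y0)&(C[:,1]<y1)]
    A=np.c_[B[:,:2],np.ones(len(B))];c=np.linalg.lstsq(A,B[:,2],rcond=None)[0];print('base',c,len(B))
    print('base mean z',B[:,2].mean())
E
```

```text
table [ 0.00045516 -0.00078973  0.00029584] 45227
base [-8.49691946e-04 -6.41216836e-05  2.47304033e-02] 5262
base mean z 0.024219000298702713
```

```bash
python3 -m crank '[[1,[0,0,0.001],[0,0.35,0]],[1,[0,0,0],[0,0,0]],[1,[0,0,0],[0,0,0]],[1,[0,0,0],[0,0,0]]]'
python3 -c "
from h import *
lean();lean();togo((.593,.1727,.0345),81.9)"
```

```text
time: 23.3
tool_pos: [0.5956, 0.1721, 0.0351]
ee_rot: [3.138, -0.003, 1.43]
wrist_force: [-5.3, -12.9, 18.0]
width: 0.0217
finger_force: 30.0
inner n 646 [-0.1415  0.0054  0.3577] lean -0.0053 | top edge y range mm [-0.   6.  12.3] 212
rot [ 3.1379e+00 -3.0000e-03  1.4297e+00] Tq [-2.73  1.13  0.11]
inner n 644 [-0.1421  0.0079  0.3579] lean -0.0078 | top edge y range mm [ 0.4  6.2 12.5] 211
rot [ 3.1379e+00 -3.0000e-03  1.4297e+00] Tq [-2.71  1.21  0.08]
pos [0.5956 0.1721 0.0351] shift [ 0.0002 -0.0026  0.0006] len 0.003 turn [ 0.21 -0.17  0.02] | shift after turn [ 0.0002 -0.0026  0.0006] t 23.4 F [ -5.3 -13.1  18.1] w 0.0217
```

```bash
python3 -m crank '[[1,[0.001,0,0.0005],[0,0,0]],[1,[0,0,0],[0,0,0]],[1,[0,0,0],[0,0,0]],[1,[0,0,0],[0,0,0]]]'
python3 -c "
from h import *
lean();lean();lean();togo((.593,.1727,.0345),81.9)"
```

```text
time: 23.8
tool_pos: [0.5956, 0.1721, 0.0351]
ee_rot: [3.138, -0.001, 1.43]
wrist_force: [-5.8, -15.6, 20.3]
width: 0.0217
finger_force: 30.0
inner n 650 [-0.1416  0.0069  0.3577] lean -0.0069 | top edge y range mm [ 0.4  6.4 12.7] 206
rot [ 3.1381e+00 -1.2000e-03  1.4295e+00] Tq [-3.08  1.36  0.14]
inner n 657 [-0.1416  0.0044  0.3579] lean -0.0044 | top edge y range mm [ 0.1  5.9 12.3] 213
rot [ 3.1380e+00 -1.2000e-03  1.4294e+00] Tq [-3.06  1.35  0.18]
inner n 659 [-0.1416  0.0049  0.3579] lean -0.0049 | top edge y range mm [-0.2  6.1 12.5] 216
rot [ 3.1381e+00 -1.2000e-03  1.4295e+00] Tq [-3.12  1.4   0.15]
pos [0.5956 0.1721 0.0351] shift [ 0.0002 -0.0026  0.0005] len 0.003 turn [ 0.2  -0.07  0.  ] | shift after turn [ 0.0002 -0.0026  0.0006] t 23.95 F [ -7.4 -15.1  20.3] w 0.0217
```

```bash
python3 -m crank '[[1,[0.0015,-0.0008,0],[0,0.1,0]],[1,[0,0,0],[0,0,0]],[1,[0,0,0],[0,0,0]],[1,[0,0,0],[0,0,0]]]'
python3 -c "
from h import *
lean();lean();lean();togo((.593,.1727,.0345),81.9)"
```

```text
time: 24.35
tool_pos: [0.5956, 0.1721, 0.0351]
ee_rot: [3.137, -0.0, 1.429]
wrist_force: [-5.0, -18.8, 20.4]
width: 0.0216
finger_force: 30.0
inner n 671 [-0.1418  0.0083  0.3578] lean -0.0082 | top edge y range mm [-0.1  6.  12.3] 219
rot [ 3.1367e+00 -5.0000e-04  1.4289e+00] Tq [-3.68  1.25  0.15]
inner n 673 [-0.142   0.0074  0.3579] lean -0.0073 | top edge y range mm [ 0.1  6.3 12.4] 212
rot [ 3.1367e+00 -5.0000e-04  1.4289e+00] Tq [-3.59  1.28  0.15]
inner n 662 [-0.1415  0.0052  0.3577] lean -0.0052 | top edge y range mm [ 0.2  6.4 11.9] 214
rot [ 3.1367e+00 -5.0000e-04  1.4289e+00] Tq [-3.59  1.23  0.14]
pos [0.5956 0.1722 0.0351] shift [ 0.0002 -0.0026  0.0006] len 0.003 turn [ 0.28 -0.03 -0.03] | shift after turn [ 0.0002 -0.0026  0.0006] t 24.5 F [ -5.3 -19.7  20.7] w 0.0218
```

The heel has met a hard stop: 19 N of push with no movement. The TCP height (0.0351) matches the flat-on-table grasp height plus the base height, so the stock is flat. The lean stays at zero within the measuring bias. After a short hold to check it stays put, I'll hand in.

```bash
python3 -m crank '[[1,[0,0,0],[0,0,0]],[1,[0,0,0],[0,0,0]],[1,[0,0,0],[0,0,0]],[1,[0,0,0],[0,0,0]]]'
python3 -c "
from h import *
C=cloud(snap('top'))
for n,x,y in(('wa',.703,.097),('wb',.461,.127)):
    P=C[(abs(C[...,2]-.08)<.012)&(abs(C[...,0]-x)<.03)&(abs(C[...,1]-y)<.03)];print(n,len(P),P.mean(0).round(3) if len(P) else '')
print(robot.close_job())"
```

```text
time: 24.9
tool_pos: [0.5956, 0.1722, 0.0351]
ee_rot: [3.137, -0.0, 1.429]
wrist_force: [-4.8, -18.9, 19.6]
width: 0.0217
finger_force: 30.0
wa 71 [0.703 0.097 0.08 ]
wb 76 [0.461 0.127 0.08 ]
the job is handed in; nothing more can be done
None
```

Job handed in at about 25 s with the strip in the carton and the square still held flat and pressed firmly into the corner; the side measured upright to about 0.006 rad, reading slightly outward, which I take as camera bias, and both weights have not moved (I did not re-measure the jar or the book).

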